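# Close up the parts chest on the repair bench

## Task

Close up the small grey parts chest: with the fingertips, push both of its open drawers fully home (either one first), and only then push the lid over and down until it lies shut. Push steadily without slamming, do not lift the chest or shove it across the bench, and do not move or pick up anything else, including the small parts in its tray.

Things in the scene. Friction and masses are not known exactly. Their poses are not given: they have to be found in the camera images.
- chest: small grey steel parts chest, 150 mm deep (its x), 240 mm wide (its y), 80 mm high without the lid, 3 to 4.6 kg, standing loose on the bench: it slides along if shoved harder than some 15 N. Origin at the centre of its underside. Its front, with two drawers side by side, faces its own -x; the lid is hinged along the upper back edge (+x). Below the lid is a shallow tray 28 mm deep.
- wide_drawer (a joint): how far the wider drawer is pulled out of the chest, m: 0 fully home, at most 0.1; it slides along the chest's -x as it opens. A light slide with friction of about 1.5 N, no spring; it stays where it is left and a stop ends its travel at 0.
- wide_drawer_face (a point): centre of the outer face of the wider drawer's front, which is a flat aluminium plate 132 mm wide (chest y), 40 mm high, spanning 6 to 46 mm above the bench, with a dark finger slot. Moves with the drawer; 48 mm to the chest's +y side. Nothing stands proud of this face; with the drawer home it lies 79 mm to the -x side of the chest's origin (4 mm in front of the chest's walls).
- narrow_drawer (a joint): as wide_drawer, for the narrower drawer
- narrow_drawer_face (a point): centre of the outer face of the narrower drawer's front, 88 mm wide, 40 mm high, 6 to 46 mm above the bench; 70 mm to the chest's -y side. Moves with the drawer; home, it lies at the same 79 mm as the wider one.
- lid (a joint): opening angle of the lid, rad: 0 shut flat on the chest, about 1.57 upright; at most 1.6. Stiff hinge: it stays at any angle and does not fall, and takes about 1 to 3 N at 100 mm from the hinge to swing shut.
- lid_hinge (a point): middle of the lid's hinge axis, 80 mm above the bench at the chest's back edge (75 mm to its +x); the axis runs along the chest's y. Axes as the chest's.
- lid_edge (a point): middle of the lid's free edge on its outer face, 150 mm from the hinge axis. The lid is a flat steel plate 240 mm wide, 5 mm thick; its inner face lies in the plane of the hinge axis, its outer face (upper when shut) 5 mm beyond. Axes turn with the lid: its z is the outward normal of the outer face, its -x points from the hinge to the free edge.
- motor: bystander: yellow eight-sided electric motor housing standing upright, 120 mm across, 155 mm tall, loose; origin at the centre of its underside
- armature: bystander: motor armature on a rubber foot, lying along its x axis, 140 mm long, core 44 mm thick, loose; origin at the centre of its underside
- oil: bystander: white oil bottle with black cap, 44 mm across, 130 mm tall, loose; origin at the centre of its underside
- wrench: bystander: steel wrench lying flat along its x axis, 150 mm long, loose; origin under its middle
- socket: bystander: white socket plate lying flat, 86 x 86 x 9 mm, loose; origin at the centre of its underside
- bearing: bystander: steel ball bearing, 26 mm across, 9 mm thick, lying in the chest's top tray; origin at the centre of its underside
- brush_holder: bystander: brass block 30 x 18 x 14 mm lying in the chest's top tray; origin at the centre of its underside

How it is judged:
By the outcome, as a careful person would: the job done as asked, in the order asked, and still so for the second after the job is handed in, with the robot touching nothing.
It also fails if it takes over 59 s, if anything falls off the work surface, if the arm or the gripper's body presses on something with over 40 N, if the wrist force passes 120 N, or if a joint passes its speed limit or range.

## Robot

A 6-joint arm with a two-finger parallel gripper is mounted at the origin on the work surface. World frame = base frame: x ahead of the robot, y to its left, z up, the work surface at z = 0. Lengths are in m, angles in degrees, forces in N, time in s.
With the tool pointing down it reaches from about 0.325 to 0.85 m from the base axis. Payload 15.5 kg.
Tool frame: the origin (TCP) lies on the mounting face of the last link; the fingertips stand 191 mm ahead of it and the grasp point (between the pads) lies 172 mm ahead of it; x points along the fingers, z is the direction in which the jaws open and shut, and the axes are right-handed (so a half turn about x gives the same grasp; the last joint's range is limited). The gripper opens to 91 mm and grips with 3 to 60 N. Pads are 32 mm wide; open, the fingers measure 118 mm over their backs; the gripper's body (76 mm by 178 mm) begins 60 mm behind the grasp point.
Start: joints at [-75.201, 28.281, 77.091, -0, 74.628, -5.472], TCP at [0.217, -0.586, 0.405] pointing down, gripper open.
Joint ranges: [-166.48, 166.48], [-47.26, 123.95], [12.59, 153.08], [-70.14, 250.14], [6.76, 159.57], [-176.63, 176.63]. Speed limits (degrees/s): [108.29, 108.29, 147.25, 172.46, 172.46, 172.46].

## Interface

Orientations are given as [roll, pitch, yaw] about the fixed x, y, z axes, in that order (R = Rz(yaw) Ry(pitch) Rx(roll)).
In Python, from station import ctrl, effector, solver, readout, imaging, sign_off gives the robot as it stands. Calls block until the motion is done:
- ctrl.move_pose(position, orientation): joint-space move of the TCP to a pose.
- ctrl.line_to(position, rot=None, velocity=0.15, force_limit=None): straight line of the TCP; rot=None keeps the orientation; velocity is the mean speed in m/s. With force_limit (N) it stops when the force on the tool has changed by that much, and returns True; else False.
- ctrl.goto_joints(angles): joint-space move.
- effector.move_gripper(opening, strength=None): finger opening in m; strength is the grip in N (None keeps the last); returns when the fingers have stopped.
- ctrl.hold(seconds).
- solver.inverse_kinematics(position, orientation): joint angles nearest the present ones, or None.
- readout.state(): the state.
- imaging.grab_frame(name): name is "scene" or "top"; returns the picture (384x512x3 uint8, blue, green, red); there is no depth.
- imaging.get_calibration(name): a dict with "fx", "fy", "cx", "cy" (pixels), "k1" (the pictures are not rectified: a ray, as slopes to the right and down, at radius r is drawn at 1 + k1 r^2 times it, then the intrinsics apply), "eye" and "attitude" of the camera in the world. Camera axes: x right, y up, looking along -z (the intrinsics and any distortion apply to the point x, -y, -z); pixel columns grow to the right and rows downward; lengths in m; the calibration is good to about 2 mm. A picture is of the moment at which its call begins. get_calibration takes no time and is no camera call.
A pose or a line that the arm cannot do raises ctrl.PlanningError and nothing moves.
- sign_off(): hands the job in, once; it reports no verdict.
The state is a dict: "t": time; "joint_positions": joint angles; "joint_vel": joint speeds; "joint_torque": joint torques, N m; "position": TCP position; "orientation": TCP orientation; "ft_force": force on the tool from outside, world axes, zero at the start; "wrist_torque": the same for the moment, N m; "opening": finger opening in m.
Only numpy, scipy, OpenCV 4.12 (cv2) and the standard library are available. Lean on these libraries where they do the work, as an engineer would, in place of code of your own. Each camera call takes 0.05 s, during which the arm holds its last target. There are 200 camera calls.

## Working session

There is one attempt and no reset: what is moved stays moved. The work goes in short steps, each a Python script; the robot and the scene stay as the last script left them, time stands still between calls to the robot, and variables do not carry over. Pictures are saved under pics/ and viewed, about 8 in all and at most 12, crops included, and the job is handed in when it is done.

```bash
mkdir -p pics; ls
python3 - <<'E'
from station import *
import cv2
for n in("scene","top"):
    im=imaging.grab_frame(n); cv2.imwrite(f"pics/{n}0.png",cv2.resize(im,(800,600),interpolation=cv2.INTER_CUBIC)); print(imaging.get_calibration(n))
print(readout.state())
E
```

```text
pics
{'fx': 418.44430450990063, 'fy': 418.44430450990063, 'cx': 252.8725186418098, 'cy': 187.97688021932916, 'k1': -0.10611632284310847, 'eye': array([1.13222018, 0.59027487, 0.64277229]), 'attitude': array([ 53.09871217,   1.1049023 , 127.07120498])}
{'fx': 347.36387484220063, 'fy': 347.36387484220063, 'cx': 257.0900671375029, 'cy': 191.98696007267415, 'k1': -0.007767654353640107, 'eye': array([0.40172963, 0.11191583, 0.81239696]), 'attitude': array([ 11.56593061,  -0.39376742, -89.75406734])}
{'t': 0.1, 'joint_positions': array([-7.52000238e+01,  2.83097217e+01,  7.71228580e+01, -1.05387816e-03,
        7.46270867e+01, -5.47267092e+00]), 'joint_vel': array([-0.04889351, -0.1304862 , -0.12397467, -0.05463044,  0.10682957,
        0.15054799]), 'joint_torque': array([ 4.94368578e-03, -8.80236983e+01, -3.82546878e+01,  7.08935084e-02,
        4.81263280e-02, -4.48576600e-05]), 'position': array([ 0.21651277, -0.58616256,  0.40421944]), 'orientation': array([175.50275145,  89.94032488, 105.77567853]), 'ft_force': array([-0.39291943, -0.51076737, -0.56513742]), 'wrist_torque': array([0.03170967, 0.00183534, 0.00901755]), 'opening': 0.0912549675630375}
```

View pics/scene0.png

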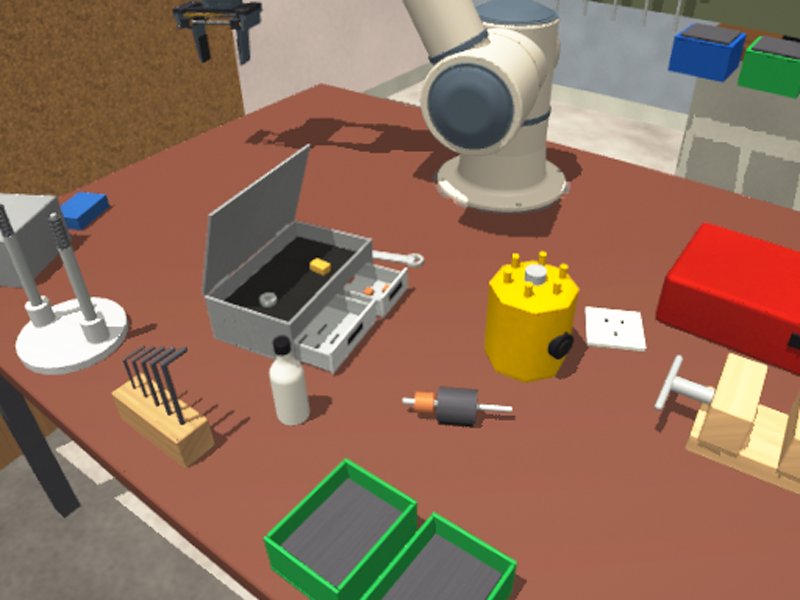

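View pics/top0.png

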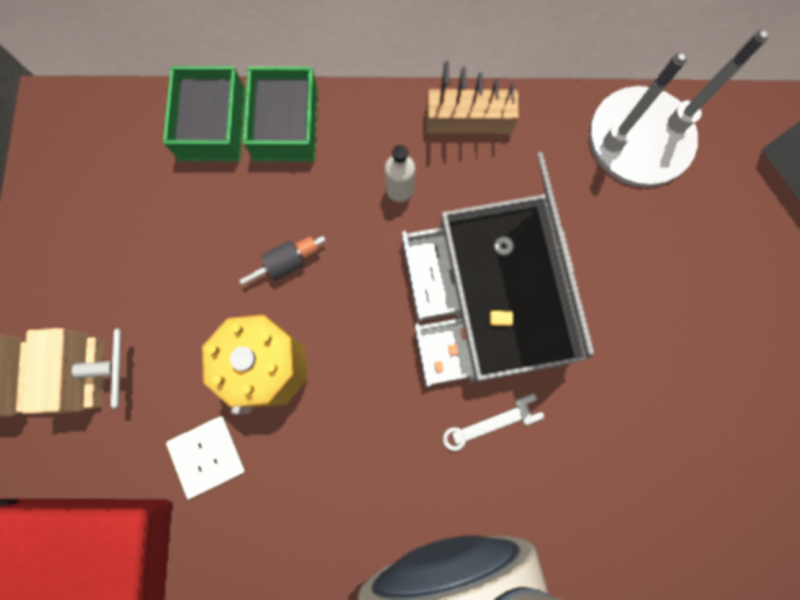

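Both views show the chest: its front faces world +y, both drawers are partly open and the lid is about upright. The top view has the box rim at (445,213)–(588,358). I'll enlarge both views.

Run:
```python
import cv2
from station import *
t=imaging.grab_frame("top")[90:255,250:390]; s=imaging.grab_frame("scene")[85:245,125:275]
cv2.imwrite("pics/ct.png",cv2.resize(t,None,fx=3.6,fy=3.6,interpolation=cv2.INTER_CUBIC))
cv2.imwrite("pics/cs.png",cv2.resize(s,None,fx=3.6,fy=3.6,interpolation=cv2.INTER_CUBIC))
```

```text
(no output)
```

View pics/ct.png

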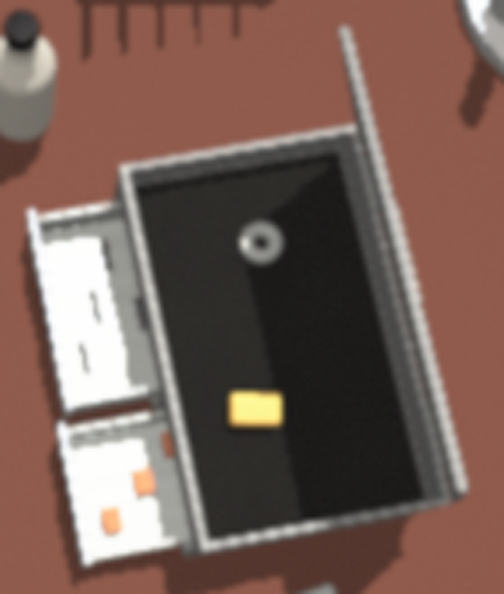

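View pics/cs.png

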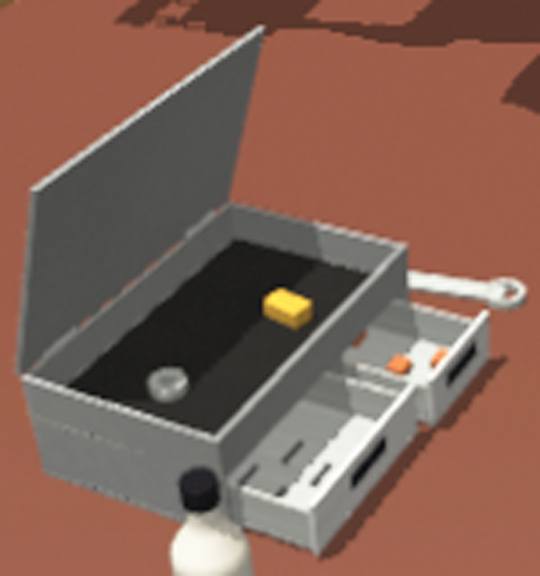

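The crops show clear chest rim, drawer-face and lid corners. Top crop: rim (121,166),(203,551); faces (30,210),(67,414),(60,425),(84,566). Scene crop: rim (218,437),(407,245),(23,377); lid (35,190),(263,28). I'll fit the pose to these.

```bash
cat > fit.py <<'E'
import numpy as np
from scipy.spatial.transform import Rotation as R
from station import imaging
def proj(n,P):
    c=imaging.get_calibration(n); A=R.from_euler('xyz',c['attitude'],degrees=True).as_matrix()
    q=(np.atleast_2d(P)-c['eye'])@A; s=np.c_[q[:,0]/-q[:,2],-q[:,1]/-q[:,2]]
    s=s*(1+c['k1']*(s**2).sum(1,keepdims=True)); return s*c['fx']+[c['cx'],c['cy']]
def world(p,P):
    return np.array(P)@R.from_euler('z',p[2]).as_matrix().T+[p[0],p[1],0]
def lid(th,r,off,y): return [.075-r*np.cos(th)+off*np.sin(th),y,.08+r*np.sin(th)+off*np.cos(th)]
E
python3 - <<'E'
from fit import *
from scipy.optimize import least_squares
top=[(121,166),(203,551),(30,210),(67,414),(60,425),(84,566),(342,28),(463,492)]
sc=[(218,437),(407,245),(23,377),(317,553),(320,513),(490,313),(35,190),(263,28)]
t=(np.array(top)+.5)/3.6-.5+[250,90]; s=(np.array(sc)+.5)/3.6-.5+[125,85]
def f(p):
    w,n,th=p[3:]
    T=[[-.075,.12,.08],[-.075,-.12,.08],[-.079-w,.114,.046],[-.079-w,-.018,.046],[-.079-n,-.026,.046],[-.079-n,-.114,.046],lid(th,.15,.0025,.12),lid(th,.15,.0025,-.12)]
    S=[[-.075,.12,.08],[-.075,-.12,.08],[.075,.12,.08],[-.079-w,.114,.006],[-.079-w,.114,.046],[-.079-n,-.114,.046],lid(th,.15,.0,.12),lid(th,.15,.0,-.12)]
    return np.r_[proj("top",world(p,T))-t,proj("scene",world(p,S))-s].ravel()
r=least_squares(f,[.5,-.05,-1.7,.05,.05,1.5],loss='soft_l1')
p=r.x;print(p,np.degrees(p[2]));print(f(p).reshape(-1,2).round(1))
np.save("p.npy",p)
from station import solver
# other items
from scipy.optimize import fsolve
for nm,px,z in [("oil",(400,150),.13),("wrench0",(455,438),.005),("wrench1",(535,408),.005),("motor",(248,362),.155),("holder",(522,100),.05),("stand",(645,135),.0)]:
    q=np.array(px)/1.5625
    g=fsolve(lambda v:proj("top",[v[0],v[1],z])[0]-q,[.5,0]);print(nm,g.round(3))
E
```

```text
[ 0.5749302  -0.04433257 -1.37857703  0.05448531  0.06169215  1.25930162] -78.9866456385046
[[-1.1  0.6]
 [-0.8  0.5]
 [-1.2  0.5]
 [-0.5 -0.8]
 [-1.   0.2]
 [ 0.1  0.2]
 [ 0.3  0.9]
 [ 0.   0.4]
 [-0.3  0.8]
 [-0.4 -0.6]
 [-1.1 -0.2]
 [-0.   0.2]
 [-2.3 -2.3]
 [-0.9 -1.1]
 [-0.3  1.3]
 [-0.5  0.7]]
oil [0.75  0.111]
wrench0 [0.364 0.029]
wrench1 [ 0.407 -0.089]
motor [0.459 0.293]
holder [ 0.876 -0.078]
stand [ 0.846 -0.29 ]
```

Fit residual is about 1 px: chest at (0.575,−0.044), yaw −79°, drawers out about 55 and 62 mm, lid 1.26 rad. Next: push the drawers with closed fingers and a force guard.

```bash
cat > rob.py <<'E'
from fit import *
from station import *
import warnings; warnings.filterwarnings("ignore")
p=np.load("p.npy"); yw=p[2]
def ori(sg):
    z=sg*np.array([-np.sin(yw),np.cos(yw),0]); x=np.array([0,0,-1.])
    return R.from_matrix(np.c_[x,np.cross(z,x),z]).as_euler('xyz',degrees=True)
def tcp(x,y,ztip): return world(p,[[x,y,ztip+.191]])[0]
def F():
    s=readout.state(); return s['ft_force'],s['position'],s['t']
def cx(): # tool position in chest frame
    s=readout.state(); return (np.array(s['position'])-[p[0],p[1],.191])@R.from_euler('z',yw).as_matrix()
E
python3 - <<'E'
from rob import *
best=None
j0=readout.state()['joint_positions']
for sg in(1,-1):
    for q in [(-.165,-.07,.3),(-.165,.048,.02),(-.095,-.07,.02),(.12,0,.3),(-.03,0,.085)]:
        print(sg,q,np.round(solver.inverse_kinematics(tcp(*q),ori(sg)),0) if solver.inverse_kinematics(tcp(*q),ori(sg)) is not None else None)
E
```

```text
1 (-0.165, -0.07, 0.3) [ 5. 12. 88. -0. 79. -6.]
1 (-0.165, 0.048, 0.02) [ 6. 40. 90. -0. 49. -5.]
1 (-0.095, -0.07, 0.02) [ -3.  35. 107.  -0.  38. -14.]
1 (0.12, 0, 0.3) [-21.  24.  71.   0.  85. -32.]
1 (-0.03, 0, 0.085) [ -8.  33.  93.  -0.  54. -19.]
-1 (-0.165, -0.07, 0.3) [  5.  12.  88.  -0.  79. 174.]
-1 (-0.165, 0.048, 0.02) [  6.  40.  90.  -0.  49. 175.]
-1 (-0.095, -0.07, 0.02) [ -3.  35. 107.  -0.  38. 166.]
-1 (0.12, 0, 0.3) [-21.  24.  71.   0.  85. 148.]
-1 (-0.03, 0, 0.085) [ -8.  33.  93.  -0.  54. 161.]
```

```bash
cat > push.py <<'E'
from rob import *
def push(y,d):
    x0=-.079-d-.016-.022
    ctrl.line_to(tcp(x0,y,.02),velocity=.15)
    f0=F()[0]
    for k in range(4):   # slow, guarded; resume if only a contact bump stopped it
        hit=ctrl.line_to(tcp(-.088,y,.02),velocity=.035,force_limit=6)
        x=cx(); print("stop",hit,x.round(4),"dF",(F()[0]-f0).round(1),round(F()[2],1))
        if not hit or x[0]>-.099: break
    return x0
E
python3 - <<'E'
from push import *
print(ori(1))
effector.move_gripper(0.0,10)
s=readout.state()['position']
ctrl.line_to([s[0],s[1],.50],velocity=.2)
ctrl.move_pose(tcp(-.185,-.07,.3),ori(1))
push(-.07,p[4])
import cv2
cv2.imwrite("pics/a.png",cv2.resize(imaging.grab_frame("top")[90:255,200:390],None,fx=3.6,fy=3.6,interpolation=cv2.INTER_CUBIC))
E
```

```text
[-11.01335436  90.           0.        ]
stop True [-0.0967 -0.0701  0.0198] dF [ 0.2 -0.2 -0.5] 8.9
```

View pics/a.png

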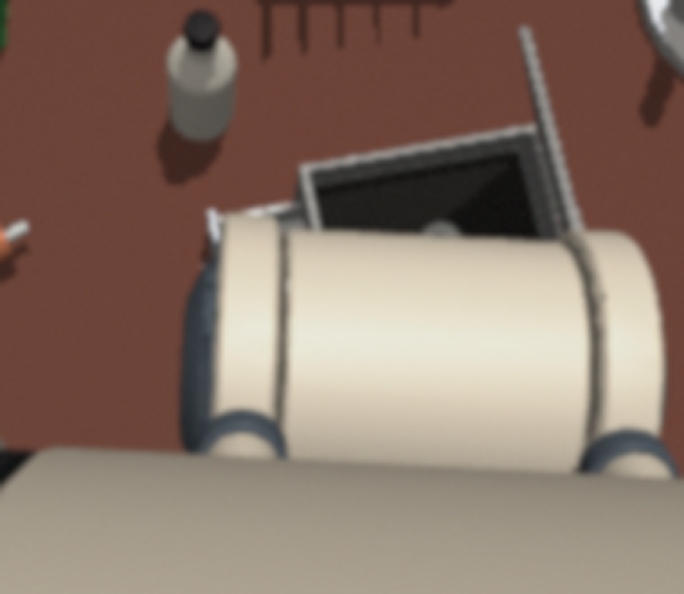

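The arm hides the narrow drawer. The rim corner at (303,166) hasn't moved (expected 301,166), and the push stopped within 2 mm of the predicted home position. I'll re-press to confirm, do the wide drawer, then retreat to look.

Run:
```python
from push import *
import cv2
hit=ctrl.line_to(tcp(-.088,-.07,.02),velocity=.02,force_limit=8); print(hit,cx().round(4))
ctrl.line_to(tcp(-.185,-.07,.02),velocity=.15)
push(.048,p[3])
hit=ctrl.line_to(tcp(-.088,.048,.02),velocity=.02,force_limit=8); print(hit,cx().round(4))
ctrl.line_to(tcp(-.16,.048,.02),velocity=.15)
ctrl.line_to(tcp(-.16,.048,.3),velocity=.25)
ctrl.move_pose(tcp(.14,0,.3),ori(1))
print(F()[2])
t=imaging.grab_frame("top")[90:255,250:390]; s=imaging.grab_frame("scene")[85:245,125:275]
t,s=[cv2.resize(i,None,fx=2.75,fy=2.75,interpolation=cv2.INTER_CUBIC) for i in(t,s)]
h=min(len(t),len(s)); cv2.imwrite("pics/b.png",np.hstack([t[:h],s[:h]]))
```

```text
True [-0.0965 -0.0703  0.0196]
stop True [-0.0961  0.0479  0.0198] dF [1.3 0.5 0.8] 12.8
True [-0.0959  0.0478  0.0195]
15.975
```

View pics/b.png

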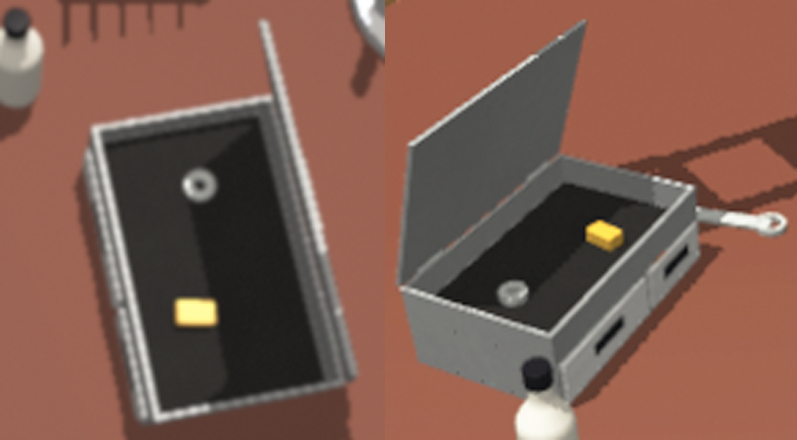

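Both drawer fronts are flush (scene crop (610,335) and (677,260)), and the chest, tray parts and bystanders look unmoved. Now the lid, swung along an arc about its hinge.

Run:
```python
from rob import *
def at(th,off=.005,r=.11):
    x,y,z=lid(th,r,off,0); return tcp(x+.016,0,z)
ctrl.line_to(at(p[5],.04),velocity=.2)
f0=F()[0]
for th in np.r_[np.arange(p[5],.15,-.12),.1,.04]:
    hit=ctrl.line_to(at(th),velocity=.05,force_limit=10)
    f,_,t=F(); print(round(th,2),hit,(f-f0).round(1),round(t,1))
    if hit: break
if not hit:
    for k in range(2):
        hit=ctrl.line_to(at(-.06),velocity=.02,force_limit=8)
        print("press",hit,cx().round(4),(F()[0]-f0).round(1))
```

```text
1.26 False [-0.4 -0.3  0.4] 17.6
1.14 False [-0.1  0.   1.3] 18.1
1.02 False [ 0.6  1.4 -0.4] 18.5
0.9 False [-0.   0.  -0.1] 18.9
0.78 False [ 0.   1.3 -0.2] 19.3
0.66 False [-1.1  0.4  0.1] 19.7
0.54 False [-0.4  0.3 -0.1] 20.1
0.42 False [-0.5  1.4  0.7] 20.6
0.3 False [-0.8  0.6 -0.5] 21.0
0.18 False [ 0.9  0.5 -0.2] 21.4
0.1 False [-0.1 -0.8  0.4] 21.7
0.04 False [-0.1  0.   0.8] 22.0
press True [-0.0189  0.0001  0.085 ] [-1.6  0.9 10.1]
press True [-0.0189  0.      0.085 ] [-3.6  0.  13.8]
```

The tip bottomed out at z = 0.085, which is the shut lid's top. I'll lift off and check.

Run:
```python
from rob import *
import cv2
ctrl.line_to(tcp(-.019,0,.25),velocity=.15)
ctrl.move_pose(tcp(.3,0,.3),ori(1))
print(F()[2],F()[0])
t=imaging.grab_frame("top")[90:255,250:390]; s=imaging.grab_frame("scene")[85:245,125:275]
t,s=[cv2.resize(i,None,fx=2.75,fy=2.75,interpolation=cv2.INTER_CUBIC) for i in(t,s)]
h=min(len(t),len(s)); cv2.imwrite("pics/c.png",np.hstack([t[:h],s[:h]]))
```

```text
25.0417 [ 0.69066764 -0.31264596 -0.27844445]
```

View pics/c.png

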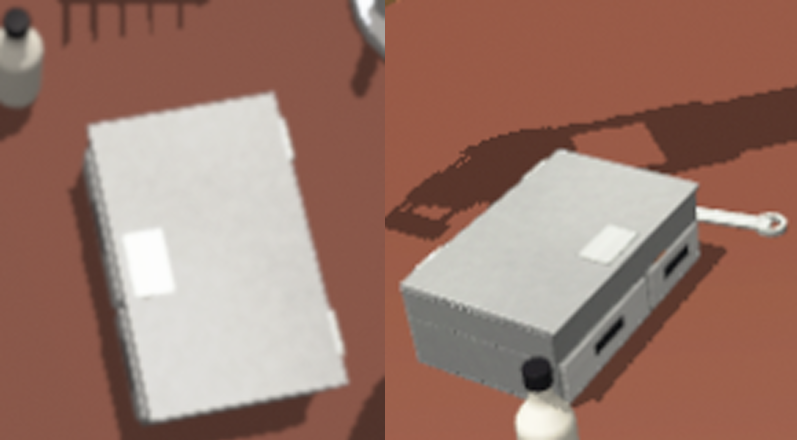

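The lid lies shut flat and the chest hasn't moved. There is a faint reddish line near (645,262) above the narrow drawer, so I'll zoom in before signing off.

Run:
```python
import cv2,numpy as np
b,c=[cv2.imread(f"pics/{n}.png")[200:420,540:740] for n in "bc"]
cv2.imwrite("pics/d.png",cv2.resize(np.hstack([b,c]),None,fx=2,fy=2,interpolation=cv2.INTER_CUBIC))
```

```text
(no output)
```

View pics/d.png

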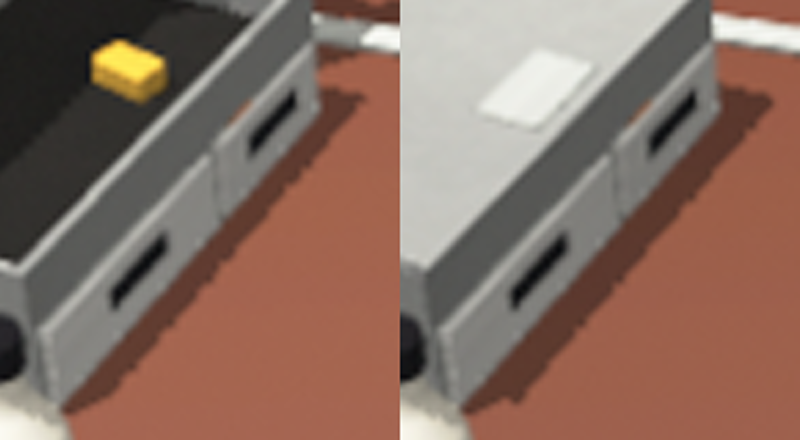

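The patch stays at native pixel ≈(224,178) in all scene views: drawers open, closed, and lid shut. That makes it a fixed mark on the chest front, not a gap. The fronts line up, and both drawers stopped hard at home under an 8 N re-press.

```bash
python3 -c "
from station import *
ctrl.hold(.3); sign_off(); print(readout.state()['t'])"
```

```text
the job is handed in; nothing more can be done
the job is handed in; nothing more can be done
```

The chest is closed up and the job is handed in, at about 25 s on the robot's clock. With the closed fingertips I pushed the narrow drawer home first, then the wide one, and only then swung the lid down along its hinge arc.

**Drawers:** Both pushes stopped within about 2 mm of the predicted home position. A second push with an 8 N limit moved each by only about 0.2 mm. In the pictures both fronts are flush and in line.

**Lid:** When pressed shut, the fingertips bottomed out at z = 0.085 m, the expected height of the closed lid's top. The last pictures show it lying flat.

**Forces:** The pushes stopped on limits of 6 to 10 N. The highest I read was about 14 N, straight down on the shut lid.

**Everything else:** The chest rim and the items near it (oil bottle, wrench) look unmoved. The tray parts looked unmoved just before the lid went down and can't be seen now. I didn't re-check the motor, armature and socket plate at the end; the planned pushes kept clear of them.

**Small uncertainty:** There is a small reddish patch above the narrow drawer. It stays at nearly the same pixel (within about 3 px) in all the scene pictures, so I took it as a fixed mark on the chest, not a gap. No other check failed or disagreed.

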